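Put four jade blanks into their matching nests

TASK

Put each of the four pale green jade pieces standing on the bench (wide drum, slim drum, square block, long bar) into the white nest whose well matches its shape and size, so that each stands upright and flat on the floor of its own well. Jade chips easily, so set every piece down rather than letting it fall, and do not knock over the small glass jar that stands among them.

Things in the scene. Friction and masses are not known exactly. Their poses are not given: they have to be found in the camera images.
- wide_drum_center (a point): Solid pale green polished jade, standing upright at the start on the table. The wide round drum: diameter 54 mm, 42 mm tall. This point is its centre, 21 mm above its underside; z is its upright axis.
- slim_drum_center (a point): Solid pale green polished jade, standing upright at the start on the table. The slim round drum: diameter 34 mm, 48 mm tall. This point is its centre, 24 mm above its underside; z is its upright axis.
- square_block_center (a point): Solid pale green polished jade, standing upright at the start on the table. The square block: 38 x 38 mm in plan, 50 mm tall. This point is its centre, 25 mm above its underside; x and y are square to its side faces, z is up.
- long_bar_center (a point): Solid pale green polished jade, standing upright at the start on the table. The long bar: 66 mm long (its x), 30 mm wide (its y), 44 mm tall (its z, up). This point is its centre, 22 mm above its underside.
- nest_wide: Fixed white plastic plate 100 x 100 x 12 mm lying on the table, with one well in its middle, open upwards, 8 mm deep (its floor, lined dark grey, is 4 mm above the table). Origin: centre of the underside, exactly below the centre of the well; z up. Its well is the large round one, diameter 68 mm, for the wide drum.
- nest_slim: Fixed white plastic plate 100 x 100 x 12 mm lying on the table, with one well in its middle, open upwards, 8 mm deep (its floor, lined dark grey, is 4 mm above the table). Origin: centre of the underside, exactly below the centre of the well; z up. Its well is the small round one, diameter 48 mm, for the slim drum.
- nest_square: Fixed white plastic plate 100 x 100 x 12 mm lying on the table, with one well in its middle, open upwards, 8 mm deep (its floor, lined dark grey, is 4 mm above the table). Origin: centre of the underside, exactly below the centre of the well; z up. Its well is square, 52 x 52 mm, its sides along x and y, for the square block.
- nest_long: Fixed white plastic plate 100 x 100 x 12 mm lying on the table, with one well in its middle, open upwards, 8 mm deep (its floor, lined dark grey, is 4 mm above the table). Origin: centre of the underside, exactly below the centre of the well; z up. Its well is oblong, 80 mm along x and 44 mm along y, for the long bar.
- jar_center (a point): A small loose amber glass jar with a black lid, diameter 36 mm, 52 mm tall, standing on the table among the jade pieces; not part of the work, must stay standing. This point is its centre, 26 mm above its underside; z is its upright axis.

How it is judged:
By the outcome, as a careful person would: the job done as asked, in the order asked, and still so for the second after the job is handed in, with the robot touching nothing.
It also fails if it takes over 102 s, if anything falls off the work surface, if the arm or the gripper's body presses on something with over 40 N, if the wrist force passes 120 N, or if a joint passes its speed limit or range.

ROBOT

A 6-joint arm with a two-finger parallel gripper is mounted at the origin on the work surface. World frame = base frame: x ahead of the robot, y to its left, z up, the work surface at z = 0. Lengths are in mm, angles in rad, forces in N, time in s.
With the tool pointing down it reaches from about 325 to 875 mm from the base axis. Payload 4.4 kg.
Tool frame: the origin (TCP) lies on the centre line of the jaws, within the pads' length; the fingertips stand ahead of it and the grasp point (between the pads) lies 6 mm ahead of it (ctrl.tcp_to_tips is the z of the fingertips in the tool frame, in mm); z points along the fingers, y is the line along which they close (so a half turn about z gives the same grasp; the last joint's range is limited). The gripper opens to 85 mm and grips with 20 to 120 N. Pads are 22 mm wide; open, the fingers measure 114 mm over their backs; the gripper's body (76 mm by 85 mm) begins 54 mm behind the grasp point. The pads swing forward as they close: fully open they stand 13 mm farther back than shut.
Start: joints at [1.103, 0.207, 1.542, -0, 1.393, -0.15], TCP at [179.138, 546.385, 227.382] pointing down, gripper open.
Joint ranges: [-2.73, 2.73], [-0.86, 2.22], [0.23, 2.46], [-1.11, 4.25], [0.08, 2.63], [-2.82, 2.82]. Speed limits (rad/s): [2.79, 2.79, 3.14, 3.14, 3.14, 3.14].

INTERFACE

Orientations are given as a 3x3 rotation matrix whose columns are the frame's x, y, z axes.
In Python, from plant import ctrl, sensors, optics gives the robot as it stands. Calls block until the motion is done:
- ctrl.move_ptp(position, orientation): joint-space move of the TCP to a pose.
- ctrl.move_l(position, rot=None, vel=150, threshold=None): straight line of the TCP; rot=None keeps the orientation; vel is the mean speed in mm/s. With threshold (N) it stops when the force on the tool has changed by that much, and returns True; else False.
- ctrl.set_joints(angles): joint-space move.
- ctrl.gripper_to(opening, force=None): finger opening in mm; force is the grip in N (None keeps the last); returns when the fingers have stopped.
- ctrl.hold(seconds).
- ctrl.solve_ik(position, orientation): joint angles nearest the present ones, or None.
- sensors.read_state(): the state.
- optics.grab_frame(name): name is "side" or "top" or "wrist"; returns (picture, depth): 400x640x3 uint8, red, green, blue; 400x640 float32, mm along the optical axis (not along the pixel's ray), 0 where there is no reading.
- optics.camera_params(name): a dict with "mtx" (3x3 intrinsics, pixels), "R" (3x3) and "t" (3): a world point X has camera coordinates R X + t; the wrist camera has in their place "T_tool_cam" (4x4, takes a point from camera to tool coordinates, whose origin is the TCP and whose axes are the flange's). Camera axes: x right, y down, z forward; pixel columns grow to the right and rows downward; lengths in mm; the calibration is good to about 2 mm. A picture is of the moment at which its call begins: read the wrist's pose just before it. camera_params takes no time and is no camera call.
A pose or a line that the arm cannot do raises ctrl.MotionError and nothing moves.
- ctrl.finish_job(): hands the job in; it is judged then, once.
The state is a dict: "t": time; "q": joint angles; "qvel": joint speeds; "tau": joint torques, N m; "eef_pos": TCP position; "eef_rot": TCP orientation; "force": force on the tool from outside, world axes, zero at the start; "wrist_torque": the same for the moment, N m; "grip_width": finger opening in mm; "grasp_force": force on a finger pad.
Only numpy, scipy, OpenCV 4.12 (cv2) and the standard library are available. Lean on these libraries where they do the work, as an engineer would, in place of code of your own. Each camera call takes 0.05 s, during which the arm holds its last target. There are 200 camera calls.

## Working session

There is one attempt and no reset: what is moved stays moved. The work goes in short steps, each a Python script; the robot and the scene stay as the last script left them, time stands still between calls to the robot, and variables do not carry over. Pictures are saved under pics/ and viewed, at most 14 in all, crops included, and the job is handed in when it is done.

```bash
mkdir -p pics; ls
python3 - <<'E'
from plant import ctrl,sensors,optics
import cv2,numpy as np
for n in("top","side"):
    p,d=optics.grab_frame(n); cv2.imwrite(f"pics/{n}0.png",p[:,:,::-1]); np.savez(f"{n}0.npz",p=p,d=d)
    c=optics.camera_params(n); print(n,c["mtx"].tolist(),np.round(c["R"],3).tolist(),c["t"], (d>0).mean())
print(ctrl.tcp_to_tips,sensors.read_state())
E
```

```text
pics
top [[414.2216427755251, 0.0, 315.6538333825467], [0.0, 414.2216427755251, 202.12116158416794], [0.0, 0.0, 1.0]] [[-0.01, -1.0, -0.012], [-0.993, 0.012, -0.121], [0.122, 0.011, -0.993]] [  14.67827347  549.45377238 1230.38680812] 0.99615234375
side [[391.55972083096265, 0.0, 325.64157914006955], [0.0, 391.55972083096265, 199.84595596143458], [0.0, 0.0, 1.0]] [[0.677, -0.736, -0.011], [-0.57, -0.515, -0.64], [0.465, 0.44, -0.768]] [-373.78291017  329.59491184  772.95828877] 0.99606640625
25.0 {'t': 0.1, 'q': array([ 1.10349113e+00,  2.07352645e-01,  1.54283732e+00,  1.52116781e-05,
        1.39349578e+00, -1.50476809e-01]), 'qvel': array([ 0.00204271, -0.0008395 , -0.0034376 ,  0.0017422 , -0.00165223,
       -0.00150498]), 'tau': array([-1.27894898e-03, -3.84093654e+01, -2.92548198e+01, -3.55843604e-04,
        4.74298024e-03,  4.82280200e-06]), 'eef_pos': array([178.81824315, 545.75121117, 226.31930196]), 'eef_rot': array([[-9.50227326e-01,  3.11555956e-01, -9.56269566e-04],
       [ 3.11557251e-01,  9.50225559e-01, -1.86193964e-03],
       [ 3.28573397e-04, -2.06719864e-03, -9.99997809e-01]]), 'force': array([-0.08956983,  0.90243861,  0.02474496]), 'wrist_torque': array([-0.06300411, -0.01538448, -0.02401898]), 'grasp_force': 0.0, 'grip_width': 85.41418252343385}
```

View pics/top0.png

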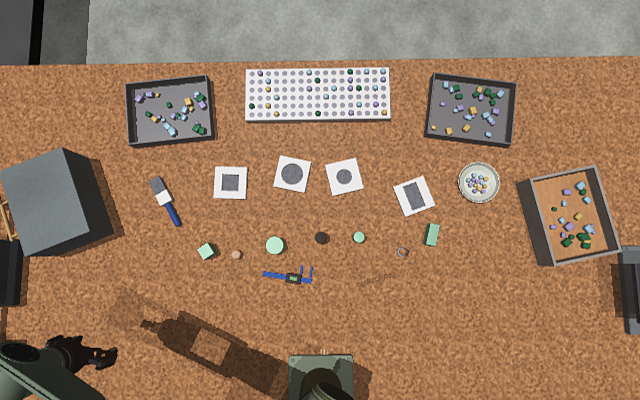

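View pics/side0.png

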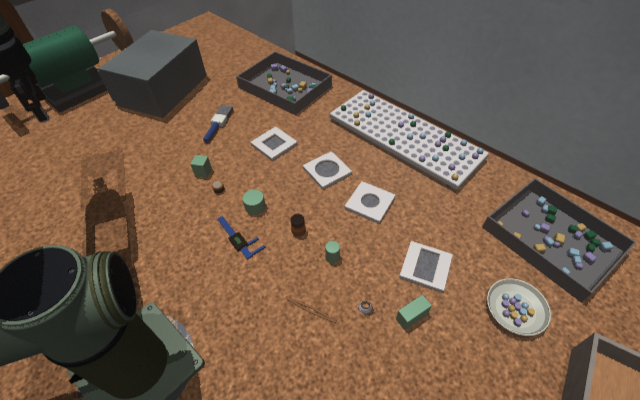

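The top view shows the square block (207,251), wide drum (275,245), jar (321,238), slim drum (359,237) and bar (432,234). The nests are square (230,182), wide (292,174), slim (344,176) and long (413,195). The side view agrees.

```bash
cat > h.py <<'E'
import numpy as np, cv2
from plant import ctrl,sensors,optics
H=dict(wide=42,slim=48,square=50,bar=44)
def cam(name):
    """-> picture, depth, K, Rcw (cam->world), origin"""
    c=optics.camera_params(name)
    if name=="wrist":
        s=sensors.read_state(); T=c["T_tool_cam"]
        R=s["eef_rot"]@T[:3,:3]; o=s["eef_rot"]@T[:3,3]+s["eef_pos"]
    else: R=c["R"].T; o=-R@c["t"]
    p,d=optics.grab_frame(name); return p,d,c["mtx"],R,o
def onplane(uv,z,K,R,o):
    uv=np.asarray(uv,float).reshape(-1,2)
    r=(R@np.linalg.inv(K)@np.c_[uv,np.ones(len(uv))].T).T
    return (o+r*((z-o[2])/r[:,2])[:,None])[:,:2]
def blobs(p,d,K,R,o,amin):
    """green pieces' top faces and white plates: list of (kind, size, centre, angle of long side, pixel)"""
    hsv=cv2.cvtColor(p,cv2.COLOR_RGB2HSV); h,w=d.shape
    vv,uu=np.mgrid[:h,:w]; ray=np.stack([uu,vv,np.ones_like(uu)],-1)@np.linalg.inv(K).T@R.T
    Z=o[2]+ray[...,2]*d
    out=[]
    for kind,m in(("jade",cv2.inRange(hsv,(60,40,70),(88,150,255))>0),("nest",cv2.inRange(hsv,(0,0,170),(180,30,255))>0)):
        m=m&(d>0)&(Z<65)
        n,l,st,ce=cv2.connectedComponentsWithStats(m.astype(np.uint8))
        for i in range(1,n):
            if st[i,4]<amin: continue
            b=l==i; zt=np.percentile(Z[b],90) if kind=="jade" else 12
            if kind=="jade": b=b&(Z>zt-5)
            c=max(cv2.findContours(b.astype(np.uint8),cv2.RETR_EXTERNAL,cv2.CHAIN_APPROX_NONE)[0],key=cv2.contourArea)
            xy=onplane(c,zt,K,R,o).astype(np.float32)
            (cx,cy),(a,bb),_=cv2.minAreaRect(xy); bx=cv2.boxPoints(cv2.minAreaRect(xy))
            e=[bx[1]-bx[0],bx[2]-bx[1]]; e=max(e,key=np.linalg.norm); ang=np.arctan2(e[1],e[0])%np.pi
            fill=cv2.contourArea(xy)/(a*bb+1e-6)
            out.append((kind,round(float(zt)),sorted((round(a),round(bb))),round(float(fill),2),(round(cx,1),round(cy,1)),round(float(ang),3),tuple(np.round(ce[i]).astype(int).tolist())))
    return out
def down(a):
    """tool pointing down, closing line (y) at world angle a"""
    c,s=np.cos(a),np.sin(a); return np.array([[s,c,0],[-c,s,0],[0,0,-1.]])
E
python3 - <<'E'
from h import *
for n in("top","side"):
    print(n)
    for b in blobs(*cam(n),40): print(b)
print(np.round(optics.camera_params("wrist")["T_tool_cam"],3),optics.camera_params("wrist")["mtx"][0])
E
```

```text
top
('jade', 21, [13, 16], 0.79, (896.3, -539.4), 1.556, (490, 93))
('jade', 24, [19, 36], 0.46, (788.3, 377.6), 1.09, (198, 129))
('jade', 46, [28, 65], 0.73, (447.0, -338.2), 2.879, (432, 234))
('jade', 50, [27, 30], 0.76, (441.5, -118.1), 3.12, (358, 237))
('jade', 44, [48, 51], 0.68, (420.6, 133.0), 1.561, (274, 245))
('jade', 52, [37, 37], 0.69, (404.3, 338.2), 2.155, (205, 251))
('nest', 12, [30, 45], 0.49, (1175.8, 123.8), 2.699, (280, 15))
('nest', 12, [64, 129], 0.36, (1081.5, -62.0), 3.081, (334, 45))
('nest', 12, [34, 46], 0.52, (1038.2, -940.7), 1.554, (609, 50))
('nest', 12, [171, 463], 0.97, (904.4, 1.1), 1.571, (315, 94))
('nest', 12, [100, 102], 0.94, (643.5, 83.1), 2.922, (292, 174))
('nest', 12, [100, 100], 0.94, (632.8, -79.8), 0.228, (344, 176))
('nest', 12, [108, 115], 0.76, (607.3, -493.7), 2.327, (478, 183))
('nest', 12, [98, 100], 0.96, (617.5, 276.7), 1.558, (230, 183))
('nest', 12, [99, 100], 0.94, (568.9, -295.2), 0.351, (414, 196))
('nest', 12, [38, 40], 0.88, (572.9, 486.1), 2.091, (163, 197))
side
('jade', 53, [35, 35], 0.83, (405.6, 334.4), 2.16, (199, 
[... 344 characters left out ...]
171, 468], 0.89, (919.5, 11.0), 1.574, (411, 137))
('nest', 12, [36, 39], 0.79, (581.2, 492.7), 2.015, (218, 118))
('nest', 12, [98, 100], 0.93, (622.6, 278.2), 1.534, (274, 142))
('nest', 12, [98, 100], 0.95, (647.5, 83.7), 1.34, (327, 168))
('nest', 12, [99, 99], 0.95, (636.7, -79.5), 1.796, (370, 201))
('nest', 12, [99, 99], 0.95, (572.8, -295.7), 0.348, (427, 265))
('nest', 12, [108, 112], 0.76, (611.5, -495.0), 2.716, (518, 308))
[[ 1.00000e-03 -9.59000e-01 -2.83000e-01  7.30420e+01]
 [ 1.00000e+00  0.00000e+00  1.00000e-03 -2.04000e-01]
 [-1.00000e-03 -2.83000e-01  9.59000e-01 -1.46858e+02]
 [ 0.00000e+00  0.00000e+00  0.00000e+00  1.00000e+00]] [312.27467814   0.         319.7653567 ]
```

Run:
```python
from h import *
for i,y in enumerate((200,-215)):
    ctrl.move_ptp([500,y,270],down(np.pi/2)); ctrl.hold(0.3)
    c=cam("wrist"); cv2.imwrite(f"pics/w{i}.png",c[0][:,:,::-1])
    for b in blobs(*c,400):print(b)
    # wells: dark grey regions around nests
    p,d,K,R,o=c; hsv=cv2.cvtColor(p,cv2.COLOR_RGB2HSV)
    m=cv2.inRange(hsv,(0,0,40),(180,60,150))
    for k in cv2.findContours(m,cv2.RETR_EXTERNAL,cv2.CHAIN_APPROX_NONE)[0]:
        if cv2.contourArea(k)<400: continue
        xy=onplane(k,4,K,R,o).astype(np.float32); r=cv2.minAreaRect(xy)
        if max(r[1])<95 and min(r[1])>30:
            bx=cv2.boxPoints(r); e=max([bx[1]-bx[0],bx[2]-bx[1]],key=np.linalg.norm)
            print("well",np.round(r[0],1),np.round(r[1]),round(float(np.arctan2(e[1],e[0])%np.pi),3),k.mean((0,1)).round())
    s=sensors.read_state();print(s["t"],s["eef_pos"])
```

```text
Traceback (most recent call last):
  File "scipy/spatial/transform/_rotation.pyx", line 1143, in scipy.spatial.transform._rotation.Rotation.from_matrix
ValueError: Non-positive determinant (left-handed or null coordinate frame) in rotation matrix 0: [[ 1.000000e+00  6.123234e-17  0.000000e+00]
 [-6.123234e-17  1.000000e+00  0.000000e+00]
 [ 0.000000e+00  0.000000e+00 -1.000000e+00]].
```

```bash
sed -i 's/\[\[s,c,0\],\[-c,s,0\]/[[-s,c,0],[c,s,0]/' h.py
python3 - <<'E'
from h import *
for i,y in enumerate((200,-215)):
    ctrl.move_ptp([520,y,270],down(np.pi/2)); ctrl.hold(0.3)
    c=cam("wrist"); cv2.imwrite(f"pics/w{i}.png",c[0][:,:,::-1])
    for b in blobs(*c,400):print(b)
    p,d,K,R,o=c; hsv=cv2.cvtColor(p,cv2.COLOR_RGB2HSV)
    m=cv2.inRange(hsv,(0,0,40),(180,60,150))
    for k in cv2.findContours(m,cv2.RETR_EXTERNAL,cv2.CHAIN_APPROX_NONE)[0]:
        if cv2.contourArea(k)<400: continue
        xy=onplane(k,4,K,R,o).astype(np.float32); r=cv2.minAreaRect(xy)
        if max(r[1])<95 and min(r[1])>30:
            bx=cv2.boxPoints(r); e=max([bx[1]-bx[0],bx[2]-bx[1]],key=np.linalg.norm)
            print("well",np.round(r[0],1),np.round(r[1]),round(float(np.arctan2(e[1],e[0])%np.pi),3),k.mean((0,1)).round())
    s=sensors.read_state();print(s["t"],s["eef_pos"])
E
```

```text
('jade', 52, [36, 37], 0.95, (406.1, 339.3), 0.578, (448, 71))
('jade', 43, [51, 51], 0.79, (421.6, 135.5), 1.573, (262, 87))
('jade', 49, [32, 33], 0.77, (443.2, -115.4), 2.236, (44, 106))
('nest', 12, [39, 40], 0.93, (575.5, 489.0), 2.082, (531, 210))
('nest', 12, [100, 100], 0.97, (619.3, 277.2), 3.104, (374, 238))
('nest', 12, [100, 100], 0.97, (633.7, -79.5), 1.797, (120, 247))
('nest', 12, [100, 100], 0.48, (644.5, 83.5), 2.923, (242, 250))
('nest', 12, [44, 64], 0.56, (883.4, -102.2), 1.571, (138, 391))
well [890.7 510.6] [46. 68.] 1.571 [501. 391.]
well [792.8 354. ] [68. 38.] 0.078 [412. 339.]
well [637.4 -84.6] [45. 47.] 1.572 [121. 248.]
well [622.5 279.2] [53. 52.] 1.536 [374. 239.]
well [ 443.3 -123.3] [33. 46.] 1.573 [ 61. 107.]
2.325 [519.82674459 200.45048129 269.95862726]
('jade', 44, [38, 52], 0.83, (423.1, 125.7), 0.285, (623, 88))
('jade', 45, [29, 64], 0.93, (448.4, -338.7), 2.884, (210, 111))
('jade', 49, [31, 32], 0.77, (443.6, -119.1), 1.573, (404, 105))
('nest', 12, [96, 100], 0.48, (571.5, -294.6), 1.922, (263, 212))
('nest', 12, [128, 129], 0.78, (613.1, -501.9), 2.999, (112, 233))
('nest', 12, [100, 100], 0.65, (633.6, -79.6), 0.228, (412, 243))
('nest', 12, [100, 100], 0.97, (644.4, 83.8), 1.353, (529, 254))
('nest', 12, [40, 61], 0.52, (888.9, 88.5), 1.283, (502, 391))
well [ 799.2 -364.2] [44. 89.] 2.995 [228. 339.]
well [648.2  89.9] [67. 67.] 2.307 [529. 255.]
well [ 450. -348.] [44. 72.] 2.895 [213. 111.]
well [419.4 132.4] [55. 51.] 0.019 [597.  91.]
4.2083 [ 520.21433948 -214.42378535  270.03771888]
```

View pics/w0.png

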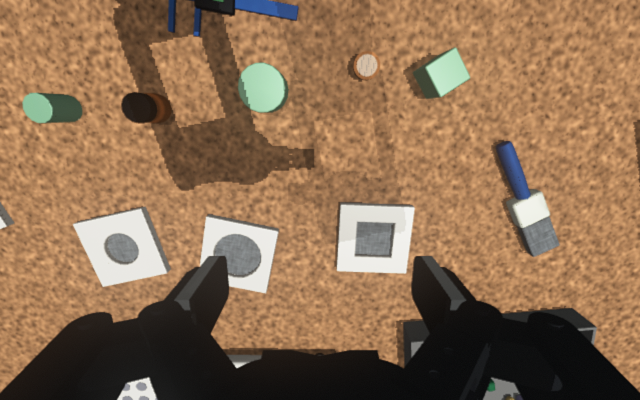

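View pics/w1.png

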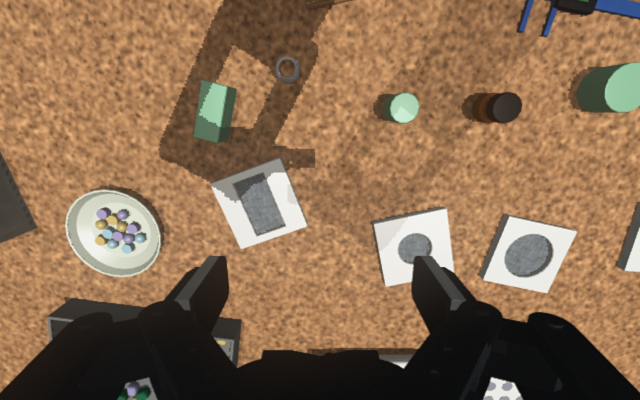

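The wrist views confirm every position to about 2 mm. The long well at (260,205) in w1 runs at about 0.35 rad. I'll start with the wide drum.

```bash
cat >> h.py <<'E'
PI2=np.pi/2
# pick xy, pick closing angle, place xy, place closing angle, pick TCP z
JOB=dict(wide=((421.4,133.5),PI2,(644.5,83.6),PI2,38),
         slim=((443.4,-118.3),PI2,(633.7,-79.6),PI2,40),
         square=((405.6,338.3),2.153,(619.5,277.3),1.534,42),
         bar=((448.3,-338.7),1.315,(570.9,-294.8),1.922,38))
def say(tag,hit=""):
    s=sensors.read_state(); print(tag,hit,"t",round(s["t"],2),s["eef_pos"].round(1),"w",round(s["grip_width"],1),"gf",round(s["grasp_force"],1),"F",s["force"].round(1))
def pick(n):
    (x,y),a,_,_,z=JOB[n]; R=down(a)
    ctrl.gripper_to(85); ctrl.move_ptp([x,y,150],R)
    say("down",ctrl.move_l([x,y,z],R,vel=80,threshold=8))
    ctrl.gripper_to(0,force=40); say("grip")
    ctrl.move_l([x,y,z+4],R,vel=20); ctrl.move_l([x,y,150],R,vel=120); say("lift")
def place(n):
    _,_,(x,y),a,z=JOB[n]; R=down(a)
    ctrl.move_ptp([x,y,150],R); ctrl.move_l([x,y,z+14],R,vel=80); ctrl.hold(0.3); say("above")
    say("set",ctrl.move_l([x,y,z-1],R,vel=12,threshold=4))
def release(n):
    p=sensors.read_state()["eef_pos"]
    ctrl.gripper_to(85); ctrl.hold(0.2); ctrl.move_l([p[0],p[1],150],vel=100); say("off")
E
python3 - <<'E'
from h import *
pick("wide"); place("wide")
p=optics.grab_frame("wrist")[0]; cv2.imwrite("pics/p1.png",p[:,:,::-1])
E
```

```text
down False t 7.4 [422.  133.6  38.5] w 84.9 gf 0.0 F [ 0.1 -0.9 -0.1]
grip  t 8.17 [421.7 133.5  38.2] w 0.1 gf 1.1 F [ 0.1 -1.1  1.9]
lift  t 9.57 [420.6 133.4 149.2] w -0.1 gf 0.0 F [0.2 0.1 0.4]
above  t 12.15 [644.7  83.6  52.3] w 0.2 gf 0.0 F [ 0.1 -0.1 -0.1]
set False t 13.55 [644.6  83.6  37.1] w 0.1 gf 0.0 F [ 1.2 -0.5  0.3]
```

View pics/p1.png

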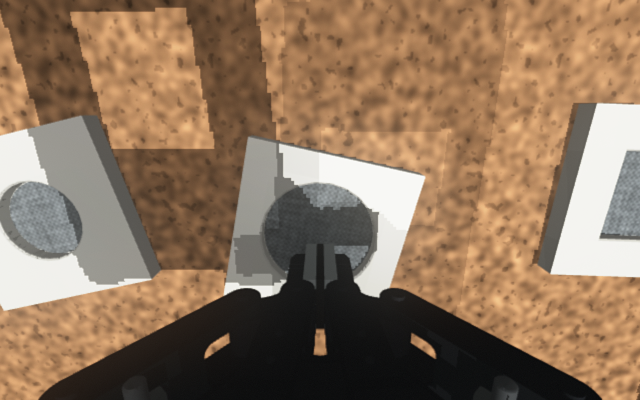

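The gripper is shut and empty over the wide well at (318,235), so the grasp slipped off. I'll raise the arm and look at the drum.

Run:
```python
from h import *
ctrl.move_l([644.5,83.6,150],vel=120); ctrl.gripper_to(85)
ctrl.move_ptp([500,110,220],down(PI2)); ctrl.hold(0.2)
c=cam("wrist"); cv2.imwrite("pics/p2.png",c[0][:,:,::-1])
for b in blobs(*c,400):print(b)
say("")
```

```text
('jade', 52, [37, 37], 0.95, (405.7, 338.5), 2.15, (561, 86))
('jade', 43, [51, 51], 0.78, (421.6, 134.1), 1.571, (343, 100))
('jade', 49, [31, 32], 0.78, (443.4, -116.6), 2.944, (90, 127))
('nest', 12, [52, 111], 0.38, (575.2, -252.4), 2.861, (17, 236))
('nest', 12, [34, 40], 0.8, (577.6, 488.6), 0.504, (627, 239))
('nest', 12, [94, 100], 0.42, (616.1, 277.5), 1.535, (464, 254))
('nest', 12, [81, 100], 0.55, (624.4, -81.7), 1.797, (159, 265))
('nest', 12, [100, 100], 0.97, (644.4, 83.2), 2.923, (299, 285))
  t 16.42 [500.7 109.6 219.1] w 84.7 gf 0.0 F [ 0.2 -0.   0.3]
```

View pics/p2.png

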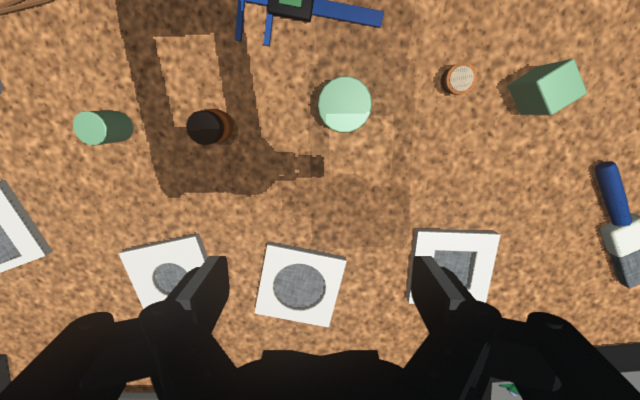

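The drum is unmoved and upright at (345,104), so the pads closed above it. I'll measure where the fingertips really are in the tool frame from the wrist depth, both open and half shut.

Run:
```python
from h import *
c=optics.camera_params("wrist");T=c["T_tool_cam"]
print(T)
for w in(85,54,34):
    ctrl.gripper_to(w)
    s=sensors.read_state(); p,d=optics.grab_frame("wrist"); K=c["mtx"]
    vv,uu=np.mgrid[:400,:640]
    P=(np.stack([uu,vv,np.ones_like(uu)],-1)@np.linalg.inv(K).T)*d[...,None]
    P=P@T[:3,:3].T+T[:3,3]
    m=(d>0)&(P[...,2]<60)&(abs(P[...,0])<30)&(abs(P[...,1])<70)
    if not m.any(): print(w,"none",d[258,222],d[300,200],d[380,320],np.unique(d[d<200])[:5]);continue
    Q=P[m]; k=Q[:,2]>Q[:,2].max()-6
    print(s["grip_width"],"zmax",Q[:,2].max(),"tip x",Q[k,0].min(),Q[k,0].max(),"y",np.percentile(Q[k,1],[0,50,100]),"px",uu[m][k].mean(),vv[m][k].mean(), "inner |y|",abs(Q[:,1]).min())
print(ctrl.tcp_to_tips)
```

```text
[[ 8.13632828e-04 -9.58939025e-01 -2.83611150e-01  7.30546429e+01]
 [ 9.99998948e-01  4.39706360e-04  1.38210498e-03  1.27638278e-01]
 [-1.20064878e-03 -2.83611976e-01  9.58938374e-01 -1.46857013e+02]
 [ 0.00000000e+00  0.00000000e+00  0.00000000e+00  1.00000000e+00]]
84.84285797960678 zmax -16.34630529938238 tip x -9.704214677846679 12.125123874413148 y [-48.67695418 -41.91397193  49.35707934] px 318.12460063897765 272.9297124600639 inner |y| 0.057456437475730135
53.88099892667598 zmax -7.3849620035800285 tip x -10.201895567020244 12.220797560135374 y [-33.19078372 -26.55130801  34.0218839 ] px 318.4688995215311 262.8086124401914 inner |y| 0.056957359862780735
33.900594999725016 zmax -5.421432377199437 tip x -9.85064296598155 12.348959514913055 y [-23.42206505 -16.67908138  23.80151711] px 319.0792682926829 257.25 inner |y| 0.056961971795485
25.0
```

The depth shows the fingertips at tool z of about −16 (open), −7 (54 mm) and −5 (34 mm). That is roughly 28 mm behind the documented +25, which explains the miss, since the tips closed at z≈45. I'm correcting the grasp heights to match.

```bash
sed -i 's/PI2,38)/PI2,6)/; s/PI2,40)/PI2,12)/; s/1.534,42)/1.534,12)/; s/1.922,38)/1.922,8)/; s/(421.4,133.5)/(421.5,134)/' h.py
python3 - <<'E'
from h import *
pick("wide")
if sensors.read_state()["grip_width"]>45:
    place("wide")
    p=optics.grab_frame("wrist")[0]; cv2.imwrite("pics/p3.png",p[:,:,::-1])
E
```

```text
down False t 20.54 [422.  134.1   6.4] w 85.1 gf 0.0 F [-0.2 -0.5 -0.3]
grip  t 20.94 [421.9 134.1   6.5] w 53.0 gf 41.9 F [-1.1  1.1  5.4]
lift  t 22.61 [420.7 133.9 149.1] w 52.8 gf 42.3 F [-0.8  0.4 -2.3]
above  t 25.59 [644.6  83.6  20.2] w 53.3 gf 42.3 F [ 0.3  0.1 -2.8]
set True t 26.4 [644.4  83.6  10.5] w 52.7 gf 42.7 F [0.4 0.3 5.1]
```

View pics/p3.png

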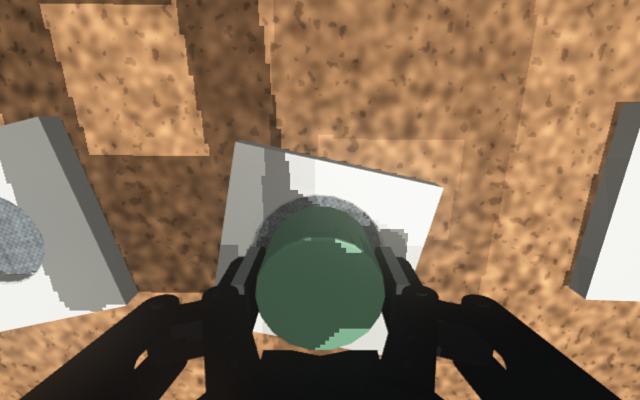

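The drum at (320,290) sits in its well. Contact came at z=10.5 against an expected 10.4, so I'm releasing it and continuing.

Run:
```python
from h import *
release("wide")
for n,w in(("square",33),("slim",28)):
    pick(n)
    if sensors.read_state()["grip_width"]<w: print("MISS");break
    place(n)
    s=sensors.read_state(); zx=JOB[n][4]+4
    if abs(s["eef_pos"][2]-zx)>2.5: print("BAD HEIGHT",n);break
    release(n)
p=optics.grab_frame("top")[0]; cv2.imwrite("pics/p4.png",cv2.resize(p[140:290,170:470,::-1],None,fx=2.5,fy=2.5))
```

```text
off  t 28.64 [643.8  83.6 148.9] w 84.9 gf 0.0 F [ 1.2 -0.4 -0.4]
down False t 32.05 [406.  338.6  12.5] w 85.1 gf 0.0 F [ 0.6  0.3 -1.1]
grip  t 32.55 [405.8 338.5  12.3] w 37.4 gf 41.3 F [0.7 0.6 0.9]
lift  t 34.17 [404.9 337.8 149. ] w 37.3 gf 41.0 F [ 0.7  0.4 -1.8]
above  t 37.06 [619.6 277.3  26.2] w 37.4 gf 40.9 F [-1.   0.1 -1.8]
set True t 37.88 [619.6 277.3  16.3] w 37.7 gf 41.6 F [0.  0.7 4.1]
off  t 40.12 [618.9 277.1 148.8] w 84.5 gf 0.0 F [-0.3 -0.1  0.3]
down False t 43.8 [ 443.9 -118.5   12.5] w 84.7 gf 0.0 F [-0.5 -0.1  0.5]
grip  t 44.33 [ 443.6 -118.4   12.3] w 32.8 gf 39.7 F [-0.6  0.2  3.4]
lift  t 45.94 [ 442.6 -117.9  149.1] w 32.8 gf 39.8 F [-0.5 -0.2 -2. ]
above  t 48.74 [633.9 -79.6  26.3] w 33.2 gf 39.8 F [ 0.2 -0.1 -1.2]
set True t 49.56 [633.6 -79.6  16.3] w 33.0 gf 40.4 F [-0.8 -0.   4.8]
off  t 51.82 [632.9 -79.4 148.9] w 84.7 gf 0.0 F [ 0.6 -0.5  0. ]
```

View pics/p4.png

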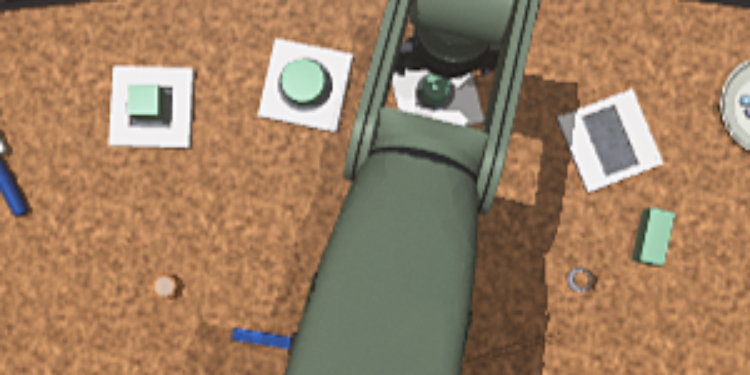

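Three pieces are seated: square (145,100), wide (302,82) and slim (435,92). The long bar is next.

Run:
```python
from h import *
n="bar"; pick(n)
if sensors.read_state()["grip_width"]>25:
    place(n); z=sensors.read_state()["eef_pos"][2]
    if abs(z-12)<2.5:
        release(n); ctrl.move_ptp([480,-60,260],down(PI2)); ctrl.hold(0.2)
        c=cam("wrist")
        for b in blobs(*c,300):print(b)
        say("")
p=optics.grab_frame("wrist")[0]; cv2.imwrite("pics/p5.png",p[:,:,::-1])
p=optics.grab_frame("side")[0]; cv2.imwrite("pics/p6.png",cv2.resize(p[100:330,170:490,::-1],None,fx=2.4,fy=2.4))
```

```text
down False t 55.22 [ 448.7 -339.     8.5] w 85.3 gf 0.0 F [ 0.3 -0.4 -1.2]
grip  t 55.76 [ 448.5 -339.2    8.3] w 29.7 gf 40.4 F [-0.  -0.5  1.8]
lift  t 57.41 [ 447.7 -338.1  148.8] w 29.5 gf 40.0 F [-0.3  0.5 -2.9]
above  t 60.04 [ 571.  -294.9   22.2] w 29.4 gf 40.0 F [ 0.7  0.7 -2.8]
set True t 60.86 [ 570.9 -294.8   12.3] w 29.3 gf 40.9 F [ 0.8 -0.3  4.3]
off  t 63.18 [ 570.4 -294.4  148.9] w 84.9 gf 0.0 F [0.7 0.2 0.1]
('jade', 49, [30, 65], 0.93, (570.0, -291.8), 0.357, (133, 247))
('jade', 56, [38, 38], 0.94, (617.7, 275.2), 1.55, (584, 284))
('jade', 53, [30, 32], 0.8, (631.6, -78.6), 3.139, (306, 293))
('nest', 12, [100, 100], 0.97, (569.6, -295.3), 1.924, (151, 230))
('nest', 12, [65, 129], 0.42, (622.9, -475.1), 2.86, (23, 270))
('nest', 12, [100, 100], 0.52, (619.4, 277.9), 3.105, (556, 263))
('nest', 12, [100, 100], 0.97, (633.7, -79.4), 0.226, (306, 275))
('nest', 12, [100, 100], 0.35, (644.3, 83.5), 2.923, (410, 277))
  t 64.5 [480.1 -60.8 259.3] w 84.9 gf 0.0 F [ 0.3 -0.1  0.9]
```

View pics/p5.png

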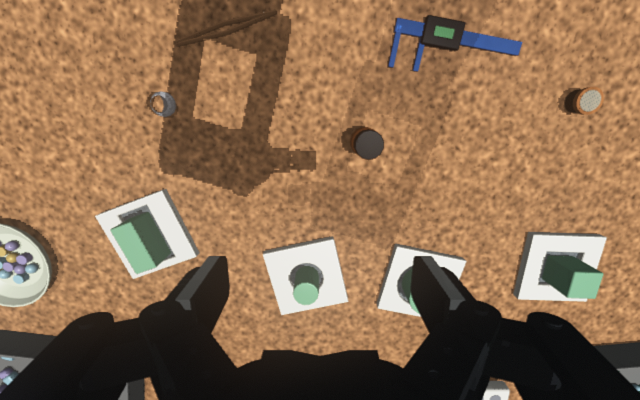

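View pics/p6.png

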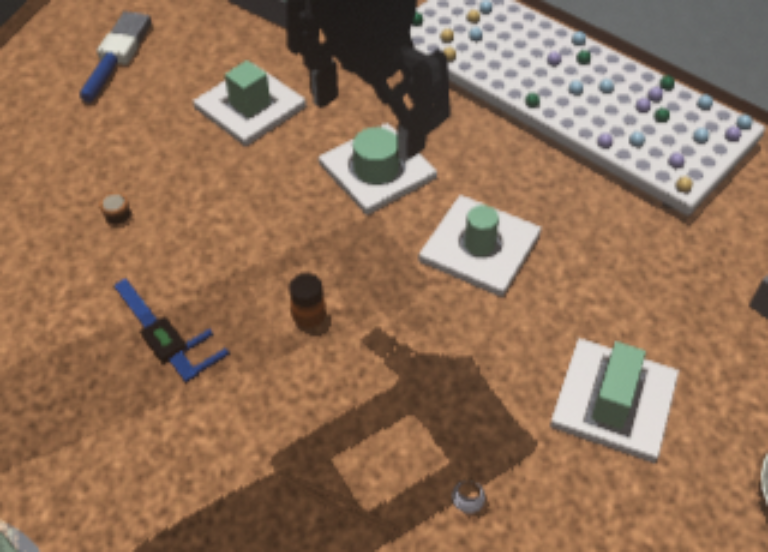

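All four pieces stand upright in their own wells, bar (625,385) and slim (482,230) included. The jar at (307,300) is still standing.

```bash
python3 -c "
from plant import ctrl
ctrl.hold(0.3); print(ctrl.finish_job())"
```

```text
the job is handed in; nothing more can be done
None
```

The job is handed in at about 65 s of the 102 s: all four jade pieces stand upright in their matching wells, each set down under force control, and the jar was never touched; the first grasp on the wide drum closed above it because the fingertips sit about 28 mm back from the documented position, and the drum was picked cleanly once I corrected for that.

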